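Empty the bearing-driver case into the drip tray

ROBOT

A 6-joint arm with a two-finger parallel gripper is mounted at the origin on a cart in front of the work surface, level with it; the furniture and walls round the work are solid. World frame = base frame: x ahead of the robot, y to its left, z up, the work surface at z = 0. Lengths are in m, angles in rad, forces in N, time in s.
With the tool pointing down it reaches from about 0.375 to 0.975 m from the base axis. Payload 3.8 kg.
Tool frame: the origin (TCP) lies on the centre line of the jaws, within the pads' length; the fingertips stand 19 mm ahead of it and the grasp point (between the pads) is the TCP; z points along the fingers, y is the line along which they close (so a half turn about z gives the same grasp; the last joint's range is limited). The gripper opens to 85 mm and grips with 20 to 120 N. Pads are 22 mm wide; open, the fingers measure 114 mm over their backs; the gripper's body (76 mm by 85 mm) begins 54 mm behind the grasp point. The pads swing forward as they close: fully open they stand 13 mm farther back than shut.
Start: joints at [1.235, 0.264, 1.604, -0, 1.274, -0.037], TCP at [0.199, 0.645, 0.25] pointing down, gripper open.
Joint ranges: [-2.63, 2.63], [-0.94, 2.18], [0.31, 2.57], [-1.31, 4.45], [0, 2.66], [-2.55, 2.55]. Speed limits (rad/s): [2.57, 2.57, 3.14, 3.14, 3.14, 3.14].

INTERFACE

Orientations are given as a rotation vector (axis times angle).
In Python, from cell import status, snapshot, calibration, ticket gives the robot as it stands.
- The arm moves only by the shell command python3 -m pendant 'ROWS' [OPENING] [FORCE]. ROWS is text: rows parted by semicolons, each of 4 numbers parted by spaces: the shift along the world's x, y, z in cm, then the turn about the world's z in degrees. A call has exactly 8 rows; each row is the pose to reach, as a shift and turn from the pose commanded when the call began; what a row does not reach only later rows make up. A row lasts 1/12 s, in which the tool goes at most 41.7 mm and 7.16 degrees, less where a joint would pass 70% of its speed; a pose out of reach is approached as far as the arm can. A call with a gripper value outside its range is refused whole. OPENING is the opening, from 0 (shut) to 1 (fully open), set as the call begins (- or left out, the last holds). The fingers move at their own pace and stop on an object; FORCE is the grip in N (left out, the last holds). Time passes only in rows, so rows that repeat a pose let the fingers close, or fill a call up. It gives the time, the measured TCP pose, the force, the opening and the grip force at its end, in the units of the state.
- status.read_state(): the state, without advancing time (a new reading comes with each control period).
- snapshot(name): name is "scene" or "side" or "wrist"; returns the picture (420x560x3 uint8, red, green, blue); there is no depth.
- calibration(name): a dict with "K" (3x3 intrinsics, pixels), "rvec" (rotation vector, rad) and "tvec" (3), from world to camera coordinates, as OpenCV has them. Camera axes: x right, y down, z forward; pixel columns grow to the right and rows downward; lengths in m; the calibration is good to about 2 mm. The wrist camera is an equidistant fisheye: a pixel r from the principal point sees the ray r / f radians off the axis. A picture is of the moment at which its call begins: read the wrist's pose just before it. calibration takes no time and is no camera call; for the wrist camera it gives the pose at the moment of the call.
- ticket.finish_job(): hands the job in; it is judged then, once.
The state is a dict: "time_s": time; "joint_pos": joint angles; "joint_velocities": joint speeds; "joint_efforts": joint torques, N m; "tool_pos": TCP position; "orientation": TCP orientation; "wrist_force": force on the tool from outside, world axes, zero at the start; "ft_torque": the same for the moment, N m; "gripper_width": opening from 0.0 (shut) to 1.0 (fully open); "grasp_force": force on a finger pad.
Only numpy, scipy, OpenCV 4.12 (cv2) and the standard library are available. Lean on these libraries where they do the work, as an engineer would, in place of code of your own. Each camera call takes 0.05 s, during which the arm holds its last target. There are 200 camera calls.

TASK

The bearing drivers want degreasing: take the tape measure off the grey case and set it on the bare bench, then lift the case's lid open until it rests on its stop. With the lid up, lift the drive handle and every driver in the set out of the insert and put them in the drip tray, the drivers standing flat on their discs with the stems up and the handle lying flat, nothing on top of anything else. Then shut the lid fully and leave the other things on the bench where they are.

Things in the scene. Friction and masses are not known exactly. Their poses are not given: they have to be found in the camera images.
- case: grey steel tool case, 200 mm (its x) by 340 mm (its y), fixed on the bench, left or right. Origin: centre of its underside; x points from the handle side (front, robot side) to the hinge side, z up. Base rim 44 mm up; black insert, top face 42 mm up, with a row of four round driver pockets along its back and the drive handle's groove along its front.
- case_lid (a joint): the lid, rad: 0 shut, grows as its front edge is lifted, 1.65 fully open on its stop, just past upright. 200 x 340 mm, 44 mm deep (top 88 mm above the bench when shut), 0.5 kg, damped hinge: let go below about 1.1 rad it sinks shut, beyond 1.4 it sinks open on to the stop.
- lid_handle (a point): middle of the round bar of the handle on the lid's front: 12 mm in diameter, 96 mm long along the case's y, 40 mm in front of the lid's front wall with free space between, 64 mm above the bench when shut. It moves with the lid on a circle of 241 mm radius about the hinge line, and its axes turn with the lid.
- lid_hinge (a point): point on the hinge line, at the middle of the far rim of the case's base, 44 mm above the bench; the line runs along the case's y.
- drive_handle: steel bar 190 mm long (its y), 20 mm across, a hexagonal collar (26 mm across flats) near each end, 0.38 kg. Origin: middle of its axis. Starts in the case's front groove at x = -57, y = 0 mm, axis 32 mm up, along the case's y; held closely but for its middle 60 mm, where wells 28 mm wide on both sides (floor 6 mm up) take the fingers. Lying on a floor, its axis is 13 to 15 mm up.
- drip_tray: shallow open steel tray, 220 mm (x) by 320 mm (y), walls 3 mm thick and 24 mm high, fixed on the bench beside the case, to its right or left. Origin: centre of its underside, z up. The bench in front of it (towards the robot) is bare for 80 mm on the half away from the case.
- tray_floor (a point): centre of the tray's floor, 3 mm above the bench, axes as the tray.
- tape_measure: yellow tape measure, 36 mm thick (its x), 80 mm long (y = -26 to +55 mm), 66 mm high, about 0.33 kg. Origin: on its underside, under the case's thickest part. Starts standing on the shut lid.
- driver_48: aluminium driver: disc 48 mm across, 22 mm thick, with a plain round stem 20 mm across standing 30 mm up from its middle; about 0.13 kg. Origin: centre of the disc's underside, z along the stem. Starts in a 22 mm deep pocket (1 mm play all round), top face flush, at x = +29, y = -124 mm in the case's frame, underside 20 mm up. May be absent (None from the start).
- driver_56: aluminium driver: disc 56 mm across, 22 mm thick, with a plain round stem 20 mm across standing 30 mm up from its middle; about 0.17 kg. Origin: centre of the disc's underside, z along the stem. Starts in a 22 mm deep pocket (1 mm play all round), top face flush, at x = +29, y = -53 mm in the case's frame, underside 20 mm up. May be absent (None from the start).
- driver_64: aluminium driver: disc 64 mm across, 22 mm thick, with a plain round stem 20 mm across standing 30 mm up from its middle; about 0.22 kg. Origin: centre of the disc's underside, z along the stem. Starts in a 22 mm deep pocket (1 mm play all round), top face flush, at x = +29, y = +25 mm in the case's frame, underside 20 mm up. May be absent (None from the start).
- driver_72: aluminium driver: disc 72 mm across, 22 mm thick, with a plain round stem 20 mm across standing 30 mm up from its middle; about 0.27 kg. Origin: centre of the disc's underside, z along the stem. Starts in a 22 mm deep pocket (1 mm play all round), top face flush, at x = +29, y = +112 mm in the case's frame, underside 20 mm up. May be absent (None from the start).
- pliers: red-handled pliers lying open on the left of the bench, to be left alone. Origin at its underside.
- scraper: scraper with a wooden handle, 180 mm long, lying at the back of the bench, to be left alone. Origin at its underside.
- stop_valve: small brass stop valve with a red wheel, 64 mm, lying on the right of the bench, to be left alone. Origin at its underside.

How it is judged:
On the way, in this order (a step that is already met when the one before it is completed fails the run):
1. the tape measure is on the bare bench, off the case and outside the tray (height (world z) of tape_measure below 0.03 m and (x of tape_measure in the frame of tray_floor above 0.115 m or x of tape_measure in the frame of tray_floor below -0.115 m or y of tape_measure in the frame of tray_floor above 0.165 m or y of tape_measure in the frame of tray_floor below -0.165 m) and linear speed of tape_measure below 0.03 m/s), for 0.2 s.
2. the lid is open and resting on its stop (value of joint case_lid above 1.6 rad), for 0.3 s.
3. with the lid still up, the drive handle and every driver of the set are in the drip tray (x of driver_48 in the frame of tray_floor between -0.107 and 0.107 m and y of driver_48 in the frame of tray_floor between -0.157 and 0.157 m and angle between each of driver_48, driver_56, driver_64, driver_72's own z axis and vertical below 0.08 rad and z of driver_48 in the frame of tray_floor between -0.004 and 0.006 m and linear speed of each of driver_48, driver_56, driver_64, driver_72, drive_handle below 0.03 m/s and x of driver_56 in the frame of tray_floor between -0.107 and 0.107 m and y of driver_56 in the frame of tray_floor between -0.157 and 0.157 m and z of driver_56 in the frame of tray_floor between -0.004 and 0.006 m and x of driver_64 in the frame of tray_floor between -0.107 and 0.107 m and y of driver_64 in the frame of tray_floor between -0.157 and 0.157 m and z of driver_64 in the frame of tray_floor between -0.004 and 0.006 m and x of driver_72 in the frame of tray_floor between -0.107 and 0.107 m and y of driver_72 in the frame of tray_floor between -0.157 and 0.157 m and z of driver_72 in the frame of tray_floor between -0.004 and 0.006 m and x of drive_handle in the frame of tray_floor between -0.107 and 0.107 m and y of drive_handle in the frame of tray_floor between -0.157 and 0.157 m and angle between drive_handle's own y axis and vertical between 1.47 and 1.67 rad and z of drive_handle in the frame of tray_floor below 0.02 m and value of joint case_lid above 1.5 rad), for 0.2 s.
At the end, for the whole second after the job is handed in: Lid shut within 0.03 rad; every driver of the set stands in the drip tray, disc flat on its floor (within 6 mm, 0.08 rad), stem up; the drive handle lies flat there (axis under 20 mm up, level within 0.1 rad); the tape measure is on the bench, outside case and tray. All at rest (all of step 1 and x of driver_48 in the frame of tray_floor between -0.107 and 0.107 m and y of driver_48 in the frame of tray_floor between -0.157 and 0.157 m and angle between each of driver_48, driver_56, driver_64, driver_72's own z axis and vertical below 0.08 rad and z of driver_48 in the frame of tray_floor between -0.004 and 0.006 m and linear speed of each of driver_48, driver_56, driver_64, driver_72, drive_handle below 0.03 m/s and x of driver_56 in the frame of tray_floor between -0.107 and 0.107 m and y of driver_56 in the frame of tray_floor between -0.157 and 0.157 m and z of driver_56 in the frame of tray_floor between -0.004 and 0.006 m and x of driver_64 in the frame of tray_floor between -0.107 and 0.107 m and y of driver_64 in the frame of tray_floor between -0.157 and 0.157 m and z of driver_64 in the frame of tray_floor between -0.004 and 0.006 m and x of driver_72 in the frame of tray_floor between -0.107 and 0.107 m and y of driver_72 in the frame of tray_floor between -0.157 and 0.157 m and z of driver_72 in the frame of tray_floor between -0.004 and 0.006 m and x of drive_handle in the frame of tray_floor between -0.107 and 0.107 m and y of drive_handle in the frame of tray_floor between -0.157 and 0.157 m and angle between drive_handle's own y axis and vertical between 1.47 and 1.67 rad and z of drive_handle in the frame of tray_floor below 0.02 m and value of joint case_lid below 0.03 rad); the robot touches nothing.
It fails at once if the pliers is shifted by more than 30 mm (distance of pliers from where it was at the start of the episode above 0.03 m).
It fails at once if the scraper is shifted by more than 30 mm (distance of scraper from where it was at the start of the episode above 0.03 m).
It fails at once if the stop valve is shifted by more than 30 mm (distance of stop_valve from where it was at the start of the episode above 0.03 m).
Of driver_48, driver_56, driver_64, driver_72 only 2 to 4 are there at a start; the rules pass over those that are not, and their reading is None.
At some moment in a run one of tape_measure, drive_handle, driver_48, driver_56, driver_64, driver_72 may be knocked a few centimetres aside while the robot is not near it.
Once in a run the grip may slacken for a moment while it holds something.
It also fails if it takes over 210 s, if anything falls off the work surface, if the arm or the gripper's body presses on something with over 40 N, if the wrist force passes 120 N, or if a joint passes its speed limit or range.

## Working session

There is one attempt and no reset: what is moved stays moved. The work goes in short steps, Python scripts to look and compute and a shell command to move; the robot and the scene stay as the last step left them, time stands still between calls to the robot, and variables do not carry over. Pictures are saved under pics/ and viewed, at most 14 in all, crops included, and the job is handed in when it is done.

```bash
ls; mkdir -p pics
python3 - <<'E'
from cell import status, snapshot, calibration
import cv2
print(status.read_state())
for n in ("scene","side"):
    im=snapshot(n); cv2.imwrite(f"pics/{n}0.png",im[:,:,::-1]); c=calibration(n); print(n,c)
E
```

```text
pics
{'time_s': 0.0, 'joint_pos': array([ 1.23508993e+00,  2.64769610e-01,  1.60538274e+00,  1.07627252e-05,
        1.27372203e+00, -3.69272991e-02]), 'joint_velocities': array([-0.0015154 , -0.00124204, -0.00084563, -0.00016961, -0.00084213,
       -0.00211051]), 'joint_efforts': array([ 1.39821877e-04, -5.15111482e+01, -3.67310035e+01, -1.29019522e-04,
        1.31396975e-02, -5.54349057e-06]), 'tool_pos': array([0.19847408, 0.64442886, 0.24894619]), 'orientation': array([-0.46751761, -3.10617132,  0.00351861]), 'wrist_force': array([-0.21872954, -0.34283265,  0.18771703]), 'ft_torque': array([-0.01163836, -0.00812329,  0.02056958]), 'grasp_force': 0.0, 'gripper_width': 1.0016304284597592}
scene {'K': array([[492.58757088,   0.        , 276.96443646],
       [  0.        , 492.58757088, 210.31564544],
       [  0.        ,   0.        ,   1.        ]]), 'rvec': array([ 0.95520371, -2.25780394,  1.2435287 ]), 'tvec': array([0.40591609, 0.25293249, 1.56240745])}
side {'K': array([[529.71458186,   0.        , 281.70133244],
       [  0.        , 529.71458186, 210.90982231],
       [  0.        ,   0.        ,   1.        ]]), 'rvec': array([ 1.89750003, -0.47243753,  0.32554047]), 'tvec': array([-0.49121483,  0.16672861,  1.53750307])}
```

View pics/scene0.png

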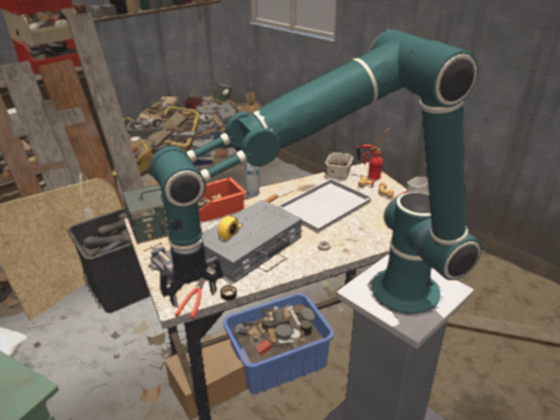

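View pics/side0.png

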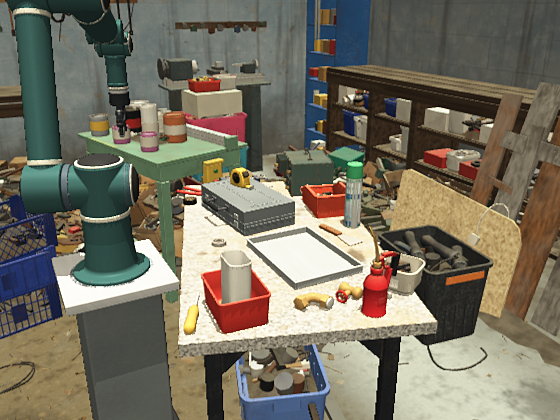

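The scene view shows the case around (252,237) with the yellow tape on its lid at (229,228), the tray around (325,203), and the pliers at (190,300). The side view shows the lid around (248,195), the tape at (240,178) and the tray corners at about (247,235), (310,230), (360,268) and (297,285).

```bash
cat > h.py <<'E'
import numpy as np, cv2
from cell import status, snapshot, calibration
def ray(n,uv,c=None):
    c=c or calibration(n); K=c["K"]; R=cv2.Rodrigues(np.array(c["rvec"],float))[0]; t=np.array(c["tvec"],float)
    uv=np.atleast_2d(np.array(uv,float)); x=(uv[:,0]-K[0,2])/K[0,0]; y=(uv[:,1]-K[1,2])/K[1,1]
    if n=="wrist":
        r=np.hypot(x,y)+1e-12; d=np.c_[x/r*np.sin(r),y/r*np.sin(r),np.cos(r)]
    else: d=np.c_[x,y,np.ones_like(x)]
    return -R.T@t, d@R
def plane(n,uv,z,c=None):
    o,d=ray(n,uv,c); s=(z-o[2])/d[:,2]; return o+d*s[:,None]
def proj(n,P,c=None):
    c=c or calibration(n); K=c["K"]; R=cv2.Rodrigues(np.array(c["rvec"],float))[0]
    p=np.atleast_2d(P)@R.T+np.array(c["tvec"]); 
    if n=="wrist":
        h=np.hypot(p[:,0],p[:,1]); th=np.arctan2(h,p[:,2]); q=p[:,:2]/(h[:,None]+1e-12)*th[:,None]
    else: q=p[:,:2]/p[:,2:]
    return q@np.diag([K[0,0],K[1,1]])+K[:2,2]
def shot(n,name):
    c=calibration(n); im=snapshot(n); cv2.imwrite(f"pics/{name}.png",im[:,:,::-1]); np.save(f"pics/{name}.npy",c,allow_pickle=True); return im,c
E
python3 - <<'E'
from h import *
np.set_printoptions(precision=3,suppress=True)
print("tray side",plane("side",[(247,235),(310,230),(360,268),(297,285)],.024))
print("lid side",plane("side",[(202,183),(240,209),(295,203),(258,180)],.088))
for n in("scene","side"):
    im=cv2.imread(f"pics/{n}0.png"); hsv=cv2.cvtColor(im,cv2.COLOR_BGR2HSV)
    m=cv2.inRange(hsv,(20,150,120),(35,255,255)); 
    k,l,s,cc=cv2.connectedComponentsWithStats(m)
    for i in range(1,k):
        if s[i,4]>30: print(n,"yel",s[i],cc[i],plane(n,[cc[i]],.12))
print("wrist",calibration("wrist"), proj("side",[[.5,.3,0],[.8,.3,0]]))
E
```

```text
tray side [[ 0.423 -0.014  0.024]
 [ 0.623 -0.073  0.024]
 [ 0.608 -0.371  0.024]
 [ 0.404 -0.373  0.024]]
lid side [[0.415 0.374 0.088]
 [0.431 0.057 0.088]
 [0.619 0.022 0.088]
 [0.618 0.308 0.088]]
scene yel [219 218  17  22 167] [225.575 228.928] [[0.528 0.293 0.12 ]]
side yel [315  40   6  11  59] [317.441  45.203] [[4.417 6.046 0.12 ]]
side yel [ 90 121  18  10 149] [ 98.893 125.678] [[0.236 1.446 0.12 ]]
side yel [203 160  21  23 347] [211.568 170.643] [[0.468 0.407 0.12 ]]
side yel [230 168  20  19 173] [240.173 178.595] [[0.525 0.264 0.12 ]]
side yel [184 305  15  29 129] [190.589 323.124] [[ 0.053 -0.557  0.12 ]]
wrist {'K': array([[325.192,   0.   , 278.816],
       [  0.   , 325.192, 209.354],
       [  0.   ,   0.   ,   1.   ]]), 'rvec': array([-2.33 , -1.72 , -0.249]), 'tvec': array([-0.674, -0.037,  0.38 ])} [[231.25  207.246]
 [300.061 194.902]]
```

```bash
python3 -m pendant '2 -1 2 0;4 -3 4 0;6 -6 6 0;8 -9 8 0;10 -12 10 0;12 -15 11 0;13 -18 11 0;14 -20 11 0' 1
```

```text
time_s: 0.77
tool_pos: [0.3397, 0.4428, 0.3614]
orientation: [0.469, 3.105, 0.001]
wrist_force: [0.4, 0.4, -0.8]
gripper_width: 1.0
grasp_force: 0.0
```

```bash
python3 -m pendant '1 -2 1 7;2 -5 2 14;3 -8 3 17;4 -11 4 17;5 -14 5 17;6 -17 6 17;6 -20 6 17;6 -20 6 17'
python3 - <<'E'
from h import *
im,c=shot("wrist","w1"); o,d=ray("wrist",[c["K"][:2,2]],c); print(o,d,status.read_state()["tool_pos"],status.read_state()["orientation"])
E
```

```text
time_s: 1.43
tool_pos: [0.3992, 0.241, 0.4212]
orientation: [0.01, 3.14, -0.003]
wrist_force: [0.5, 0.2, 1.1]
gripper_width: 1.001
grasp_force: 0.0
[0.32611691 0.24184547 0.54518211] [[ 0.2876797  -0.0037957  -0.95771916]] [0.39891805 0.24301793 0.42060684] [ 9.44433537e-03  3.14084563e+00 -2.37466842e-05]
```

View pics/w1.png

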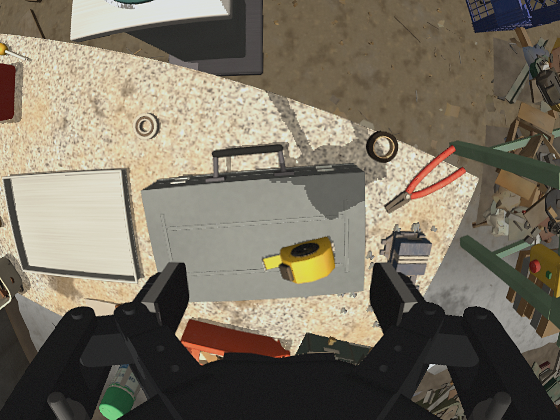

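The wrist view shows the shut case with lid corners around (146,189), (364,166), (365,290) and (165,302). The handle bar runs (214,155)-(285,148), the tape sits at (305,262) with its hook to the left at (265,263), and the tray inner corners are (8,175), (128,170), (135,278) and (20,270). The pliers are at (430,180).

Run:
```python
import cv2
im=cv2.imread("pics/w1.png"); cv2.imwrite("pics/w1c.png",cv2.resize(im[140:320,130:395],None,fx=3,fy=3,interpolation=cv2.INTER_CUBIC))
cv2.imwrite("pics/w1t.png",cv2.resize(im[155:300,0:150],None,fx=4,fy=4,interpolation=cv2.INTER_CUBIC))
```

```text
(no output)
```

View pics/w1c.png

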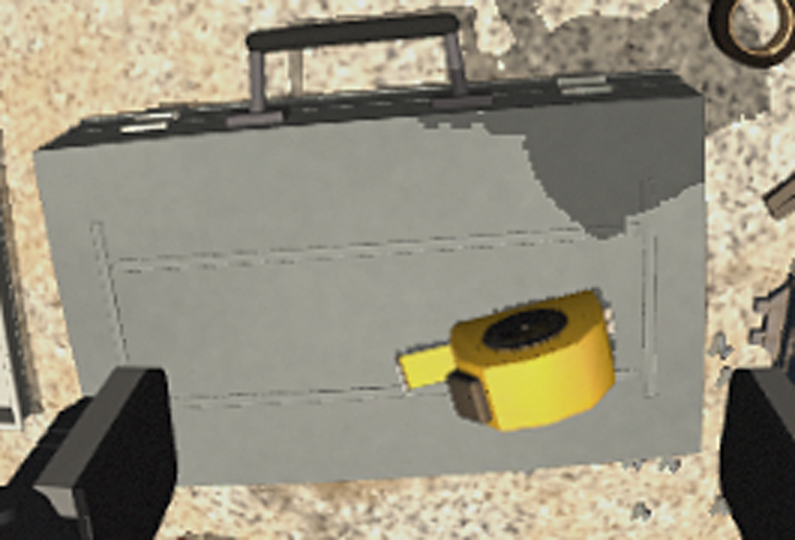

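View pics/w1t.png

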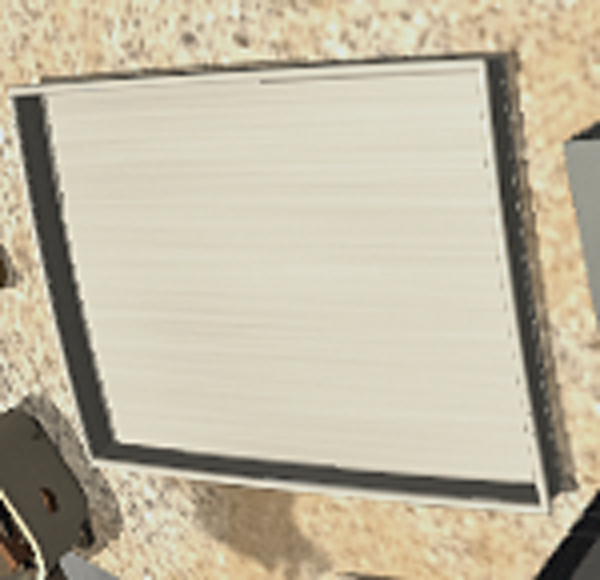

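The first crop gives the lid top corners at crop (35,151), (704,98), (700,452) and (95,493). The tape stands with its hub face towards the robot and its hook tip at (400,372). The second crop gives the tray rim corners at crop (10,92), (487,60), (548,510) and (92,460).

Run:
```python
from h import *
np.set_printoptions(precision=3,suppress=True)
c=np.load("pics/w1.npy",allow_pickle=True).item()
f=lambda p:np.array(p,float)/3+[130,140]; g=lambda p:np.array(p,float)/4+[0,155]
L=plane("wrist",f([(35,151),(704,98),(700,452),(95,493)]),.088,c)
d=lambda P:[np.linalg.norm(P[i]-P[(i+1)%4]) for i in range(4)]
print("lid",L,d(L),"mean",L.mean(0))
fy=L[1]-L[0]; print("yaw from front",np.degrees(np.arctan2(-fy[0],fy[1])), "back",np.degrees(np.arctan2(-(L[2]-L[3])[0],(L[2]-L[3])[1])))
H=plane("wrist",f([(252,40),(456,22)]),.067,c); print("handle",H,H.mean(0),np.linalg.norm(H[1]-H[0]))
T=plane("wrist",g([(10,92),(487,60),(548,510),(92,460)]),.024,c); print("tray",T,d(T),T.mean(0))
fy=T[1]-T[0]; print("yaw",np.degrees(np.arctan2(-fy[0],fy[1])))
print("tape tongue",plane("wrist",f([(400,368),(450,362)]),.092,c),"top line",plane("wrist",f([(487,375),(497,430),(610,385),(612,310)]),.14,c))
print("side proj check",proj("side",L),proj("side",T))
print(status.read_state()["tool_pos"])
```

```text
lid [[0.432 0.03  0.088]
 [0.408 0.366 0.088]
 [0.606 0.38  0.088]
 [0.636 0.034 0.088]] [np.float64(0.3368388104258707), np.float64(0.19781366915686024), np.float64(0.3472540759238448), np.float64(0.2041455534836784)] mean [0.52  0.202 0.088]
yaw from front 3.9624619497835596 back 4.968435719560083
handle [[0.382 0.144 0.067]
 [0.375 0.245 0.067]] [0.378 0.195 0.067] 0.10177681188512165
tray [[ 0.408 -0.36   0.024]
 [ 0.409 -0.036  0.024]
 [ 0.631 -0.04   0.024]
 [ 0.627 -0.36   0.024]] [np.float64(0.3236874439135369), np.float64(0.22267191521622595), np.float64(0.320041366814572), np.float64(0.2194199555575361)] [ 0.519 -0.199  0.024]
yaw -0.14051317074273834
tape tongue [[0.548 0.216 0.092]
 [0.545 0.241 0.092]] top line [[0.528 0.258 0.14 ]
 [0.558 0.263 0.14 ]
 [0.535 0.316 0.14 ]
 [0.497 0.315 0.14 ]]
side proj check [[243.515 211.632]
 [201.024 183.849]
 [247.407 175.495]
 [297.547 201.118]] [[295.923 282.485]
 [245.883 238.332]
 [307.137 226.065]
 [363.208 265.01 ]]
[0.399 0.243 0.421]
```

```bash
python3 -m pendant '2 0.5 0 -7;4 1 0 -14;6 1.5 0 -21;8 2 -2 -28;10 2.5 -4 -35;12 2.9 -6 -42;13 2.9 -8 -49;13.4 2.9 -9 -56' && python3 -m pendant '0 0 -1 -7;0 0 -3 -14;0 0 -4 -18;0 0 -4 -18;0 0 -4 -18;0 0 -4 -18;0 0 -4 -18;0 0 -4 -18'
python3 - <<'E'
from h import *
im,c=shot("wrist","w2");s=status.read_state();print(s["tool_pos"],s["orientation"])
print(proj("wrist",[s["tool_pos"]-[0,0,.13]],c))
E
```

```text
time_s: 2.15
tool_pos: [0.5326, 0.2748, 0.3254]
orientation: [-1.484, -2.765, 0.007]
wrist_force: [0.3, -0.5, 0.3]
gripper_width: 0.999
grasp_force: 0.0
time_s: 2.82
tool_pos: [0.5332, 0.2746, 0.2916]
orientation: [1.891, 2.507, 0.003]
wrist_force: [0.2, 0.7, 0.2]
gripper_width: 0.995
grasp_force: 0.0
[0.53312816 0.27443909 0.29148042] [1.89180693 2.50701391 0.0027417 ]
[[278.40418383 206.01996513]]
```

View pics/w2.png

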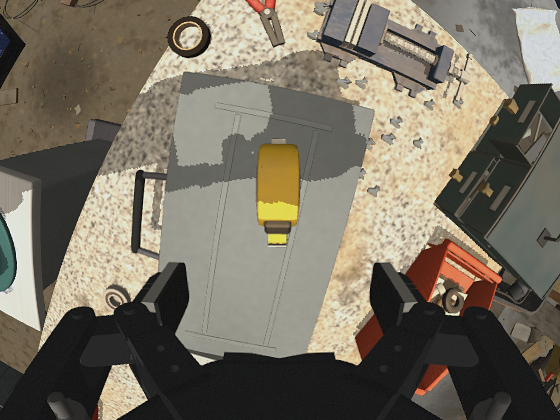

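The tape is aligned with the jaws: its body spans columns 257-300 and rows 143-225, with the tongue tip at (277,246).

Run:
```python
from h import *
np.set_printoptions(precision=4,suppress=True)
c=np.load("pics/w2.npy",allow_pickle=True).item()
print(plane("wrist",[(277,246)],.09,c),plane("wrist",[(257,185),(301,185),(300,212),(257,212)],.150,c),plane("wrist",[(278,150),(278,222)],.14,c))
```

```text
[[0.5497 0.2109 0.09  ]] [[0.5118 0.284  0.15  ]
 [0.5472 0.2941 0.15  ]
 [0.5533 0.2712 0.15  ]
 [0.5179 0.2612 0.15  ]] [[0.521  0.316  0.14  ]
 [0.5386 0.2541 0.14  ]]
```

```bash
python3 -m pendant '0.1 -0.7 -3 0;0.1 -0.7 -6 0;0.1 -0.7 -9 0;0.1 -0.7 -12 0;0.1 -0.7 -14.5 0;0.1 -0.7 -16.3 0;0.1 -0.7 -16.3 0;0.1 -0.7 -16.3 0' && python3 -m pendant '0 0 0 0;0 0 0 0;0 0 0 0;0 0 0 0;0 0 0 0;0 0 0 0;0 0 0 0;0 0 0 0' 0.2 50
```

```text
time_s: 3.53
tool_pos: [0.5332, 0.2668, 0.1267]
orientation: [-1.892, -2.506, 0.003]
wrist_force: [0.2, 0.6, -0.4]
gripper_width: 0.999
grasp_force: 0.0
time_s: 4.2
tool_pos: [0.5347, 0.2675, 0.129]
orientation: [1.893, 2.506, 0.003]
wrist_force: [-1.4, 0.0, 6.2]
gripper_width: 0.413
grasp_force: 51.0
```

```bash
python3 -m pendant '0 0 3 0;0 0 6 0;0 -1 9 0;-1 -4 10 -2;-2 -7.5 10 -4;-3 -11 10 -6;-4 -14.5 10 -8;-5 -18 10 -10' - 60 && python3 -m pendant '-1.2 -3.6 0 -2;-2.6 -7.2 0 -4;-4 -10.8 0 -6;-5.4 -14.4 0 -6;-6.8 -18 0 -6;-8.2 -21.6 0 -6;-9.6 -25.2 0 -6;-11 -28.8 0 -6'
```

```text
time_s: 4.87
tool_pos: [0.4822, 0.0857, 0.2264]
orientation: [-2.105, -2.331, 0.002]
wrist_force: [0.4, -0.3, -2.9]
gripper_width: 0.414
grasp_force: 61.2
time_s: 5.53
tool_pos: [0.372, -0.202, 0.2267]
orientation: [-2.223, -2.219, 0.0]
wrist_force: [0.6, 0.0, -3.1]
gripper_width: 0.413
grasp_force: 61.1
```

Run:
```python
from h import *
np.set_printoptions(precision=3,suppress=True)
print(plane("side",[(203,292),(260,280),(268,322),(212,325),(219,242),(345,293)],0.0),plane("side",[(203,275),(255,267),(220,250),(250,250)],0.06))
c=np.load("pics/w1.npy",allow_pickle=True).item(); print(plane("wrist",[(10,60),(17,120),(146,125)],.05,c))
```

```text
[[ 0.185 -0.252  0.   ]
 [ 0.348 -0.263  0.   ]
 [ 0.274 -0.461  0.   ]
 [ 0.15  -0.41   0.   ]
 [ 0.342  0.027  0.   ]
 [ 0.517 -0.433  0.   ]] [[ 0.182 -0.269  0.06 ]
 [ 0.32  -0.291  0.06 ]
 [ 0.277 -0.149  0.06 ]
 [ 0.353 -0.189  0.06 ]]
[[ 0.169 -0.28   0.05 ]
 [ 0.292 -0.262  0.05 ]
 [ 0.333  0.029  0.05 ]]
```

```bash
python3 -m pendant '-1 -2.3 -2 0;-1 -2.3 -5 0;-1 -2.3 -8 0;-1 -2.3 -11 0;-1 -2.3 -14 0;-1 -2.3 -16.5 0;-1 -2.3 -18 0;-1 -2.3 -18.4 0' && python3 -m pendant '0 0 0 0;0 0 0 0;0 0 -0.1 0;0 0 -0.1 0;0 0 -0.1 0;0 0 -0.1 0;0 0 -0.1 0;0 0 -0.1 0' && python3 -m pendant '0 0 0 0;0 0 0 0;0 0 0 0;0 0 1 0;0 0 3 0;0 0 6 0;0 0 10 0;0 0 14 0' 0.65
```

```text
time_s: 6.2
tool_pos: [0.3605, -0.2219, 0.041]
orientation: [-2.218, -2.213, 0.003]
wrist_force: [-11.5, 8.0, 31.0]
gripper_width: 0.415
grasp_force: 65.1
time_s: 6.87
tool_pos: [0.3638, -0.224, 0.0424]
orientation: [2.224, 2.219, 0.0]
wrist_force: [0.1, 0.3, -3.7]
gripper_width: 0.41
grasp_force: 61.4
time_s: 7.53
tool_pos: [0.3628, -0.2233, 0.1838]
orientation: [-2.223, -2.218, 0.0]
wrist_force: [0.4, -1.2, 0.3]
gripper_width: 0.649
grasp_force: 0.0
```

```bash
python3 -m pendant '1 3 1 1;2.5 6.5 2 2;4 10 2 3;5 14 2 4;6 18 2 4;6 22 2 4;5 26 2 4;4 29.5 2 4' 0.45 && python3 -m pendant '-1 4 0 0;-2 8 0 0;-2.3 11.9 -1 0;-2.3 11.9 -2 0;-2.3 11.9 -2 0;-2.3 11.9 -2 0;-2.3 11.9 -2 0;-2.3 11.9 -2 0'
python3 - <<'E'
from h import *
np.set_printoptions(precision=4,suppress=True)
im,c=shot("wrist","w3");s=status.read_state();print(s["tool_pos"],s["orientation"])
im,c=shot("side","s1"); hsv=cv2.cvtColor(im,cv2.COLOR_RGB2HSV); m=cv2.inRange(hsv,(20,150,120),(35,255,255)); k,l,st,cc=cv2.connectedComponentsWithStats(m)
for i in range(1,k):
    if st[i,4]>30: print(st[i],plane("side",[cc[i]],.04))
E
```

```text
time_s: 8.2
tool_pos: [0.4036, 0.0733, 0.2035]
orientation: [2.144, 2.295, 0.002]
wrist_force: [-0.1, 0.1, 1.2]
gripper_width: 0.448
grasp_force: 0.0
time_s: 8.87
tool_pos: [0.3814, 0.1889, 0.183]
orientation: [2.147, 2.292, 0.001]
wrist_force: [-0.2, 0.2, 0.3]
gripper_width: 0.448
grasp_force: 0.0
[0.3815 0.1889 0.1829] [2.1476 2.2922 0.0013]
[315  40   6  11  58] [[5.0496 7.0708 0.04  ]]
[ 90 121  18  10 149] [[0.2968 1.8351 0.04  ]]
[203 162  19  21 207] [[0.5487 0.6347 0.04  ]]
[247 250  21  26 210] [[ 0.3532 -0.2443  0.04  ]]
[184 305  15  29 125] [[ 0.0896 -0.4367  0.04  ]]
```

View pics/w3.png

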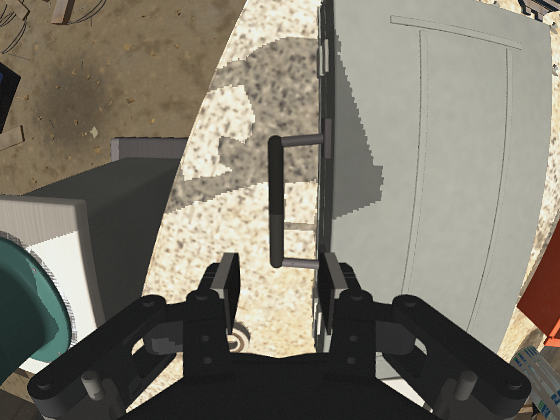

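The tape now stands on the bench near (0.353,-0.244). The handle bar runs (275,138)-(276,267) in the wrist view, almost parallel to the finger pads.

Run:
```python
from h import *
np.set_printoptions(precision=4,suppress=True)
c=np.load("pics/w3.npy",allow_pickle=True).item()
P=plane("wrist",[(275,140),(276.3,265)],.064,c);print(P,P.mean(0),np.linalg.norm(P[1]-P[0]))
print("lid front top edge",plane("wrist",[(335,10),(322,260)],.088,c))
```

```text
[[0.3751 0.2428 0.064 ]
 [0.3825 0.141  0.064 ]] [0.3788 0.1919 0.064 ] 0.10206502574627026
lid front top edge [[0.4096 0.3387 0.088 ]
 [0.4157 0.159  0.088 ]]
```

```bash
python3 -m pendant '-0.2 0.3 -2 0;-0.2 0.3 -4 0;-0.2 0.3 -6 0;-0.2 0.3 -8 0;-0.2 0.3 -10 0;-0.2 0.3 -11.5 0;-0.2 0.3 -11.9 0;-0.2 0.3 -11.9 0' && python3 -m pendant '0 0 0 0;0 0 0 0;0 0 0 0;0 0 0 0;0 0 0 0;0 0 0 0;0 0 0 0;0 0 0 0' 0 35
python3 - <<'E'
import numpy as np
np.set_printoptions(precision=2,suppress=True)
a0=np.arcsin(20/241); y=np.radians(4.2)
for k in range(0,41):
    t=1.58*k/40; r=.241*(np.cos(a0)-np.cos(a0+t)); print(k,round(t,2),np.array([r*np.cos(y),r*np.sin(y),.241*(np.sin(a0+t)-np.sin(a0))])*100) if k%2==0 else 0
E
```

```text
time_s: 9.63
tool_pos: [0.3781, 0.1918, 0.0636]
orientation: [-2.146, -2.292, 0.005]
wrist_force: [-4.7, -2.7, 4.8]
gripper_width: 0.448
grasp_force: 3.4
time_s: 10.3
tool_pos: [0.3789, 0.1926, 0.0638]
orientation: [2.145, 2.295, -0.001]
wrist_force: [-2.4, -3.1, 6.5]
gripper_width: 0.124
grasp_force: 34.2
0 0.0 [0. 0. 0.]
2 0.08 [0.23 0.02 1.89]
4 0.16 [0.61 0.04 3.75]
6 0.24 [1.14 0.08 5.58]
8 0.32 [1.81 0.13 7.36]
10 0.4 [2.61 0.19 9.09]
12 0.47 [ 3.55  0.26 10.74]
14 0.55 [ 4.62  0.34 12.32]
16 0.63 [ 5.8   0.43 13.8 ]
18 0.71 [ 7.11  0.52 15.19]
20 0.79 [ 8.51  0.62 16.47]
22 0.87 [10.01  0.74 17.63]
24 0.95 [11.6   0.85 18.67]
26 1.03 [13.27  0.97 19.59]
28 1.11 [15.    1.1  20.37]
30 1.19 [16.79  1.23 21.  ]
32 1.26 [18.62  1.37 21.5 ]
34 1.34 [20.49  1.5  21.85]
36 1.42 [22.37  1.64 22.05]
38 1.5 [24.27  1.78 22.1 ]
40 1.58 [26.17  1.92 22.  ]
```

```bash
python3 -m pendant '0.1 0 0.9 0;0.2 0 1.9 0;0.4 0 2.8 0;0.6 0 3.8 0;0.9 0.1 4.7 0;1.1 0.1 5.6 0;1.5 0.1 6.5 0;1.8 0.1 7.4 0'
```

```text
time_s: 10.97
tool_pos: [0.3964, 0.1939, 0.1379]
orientation: [-2.145, -2.295, 0.002]
wrist_force: [1.8, -1.9, -4.3]
gripper_width: 0.123
grasp_force: 34.1
```

Forces are low, so I continue from k=8 to k=40.

```bash
python3 -m pendant '0.8 0.1 1.7 0;1.7 0.1 3.4 0;2.8 0.2 5 0;4 0.3 6.4 0;5.3 0.4 7.8 0;6.7 0.5 9.1 0;8.2 0.6 10.3 0;9.8 0.7 11.3 0' && python3 -m pendant '1.7 0.1 0.9 0;3.4 0.2 1.7 0;5.2 0.4 2.3 0;7 0.5 2.8 0;8.9 0.6 3.2 0;10.8 0.8 3.4 0;12.7 0.9 3.4 0;14.6 1.1 3.3 0'
```

```text
time_s: 11.63
tool_pos: [0.4928, 0.201, 0.2536]
orientation: [-2.142, -2.293, 0.006]
wrist_force: [-7.1, -4.0, 4.9]
gripper_width: 0.125
grasp_force: 34.6
time_s: 12.3
tool_pos: [0.6419, 0.212, 0.2855]
orientation: [2.145, 2.295, 0.001]
wrist_force: [-1.0, -2.8, 0.7]
gripper_width: 0.126
grasp_force: 36.7
```

```bash
python3 -m pendant '0 0 0 0;0 0 0 0;0 0 0 0;0 0 2 0;0 0 5 0;0 0 8 0;-2 0 10 0;-5 0 10 0' 0.5 && python3 -m pendant '-3 0 1 7;-6 0 2 14;-9 0 2 21;-12 0 2 28;-14 0 2 35;-16 0 2 42;-17 0 2 49;-17 0 2 56' 0.6 && python3 -m pendant '0 0 0 7;0 0 0 14;0 0 0 21;0 0 0 28;0 0 0 33;0 0 0 33;0 0 0 33;0 0 0 33'
python3 - <<'E'
from h import *
im,c=shot("wrist","w4");s=status.read_state();print(s["tool_pos"],s["orientation"],s["joint_pos"])
E
```

```text
time_s: 12.97
tool_pos: [0.5926, 0.2128, 0.3896]
orientation: [2.142, 2.291, 0.014]
wrist_force: [-0.8, 0.5, 1.1]
gripper_width: 0.496
grasp_force: 0.0
time_s: 13.63
tool_pos: [0.4175, 0.2122, 0.4043]
orientation: [0.804, 3.037, 0.002]
wrist_force: [0.6, 0.2, 0.0]
gripper_width: 0.603
grasp_force: 0.0
time_s: 14.3
tool_pos: [0.4201, 0.2121, 0.4035]
orientation: [-0.076, 3.14, 0.001]
wrist_force: [0.0, 0.1, 0.0]
gripper_width: 0.599
grasp_force: 0.0
[0.42025322 0.21210665 0.40344271] [-7.65526226e-02  3.14046426e+00  4.42881757e-04] [ 4.14359898e-01 -1.88139814e-01  1.79642896e+00  1.86612593e-04
  1.53301552e+00 -1.20518622e+00]
```

View pics/w4.png

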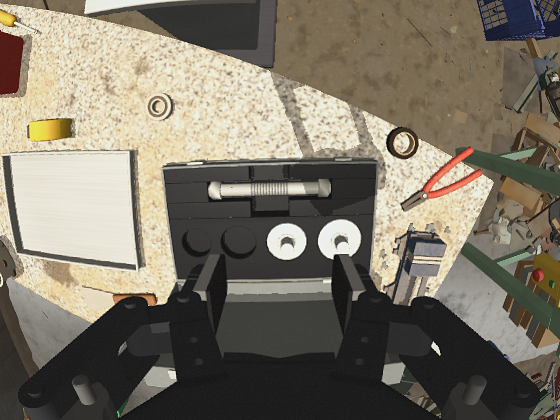

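With the lid up, the bar lies in its groove with its middle at (269,189). Two drivers are present (64 and 72), with stems near (288,241) and (340,239). The pockets for 48 and 56 at (198,241) and (238,240) are empty, and the tape is at (48,128).

Run:
```python
from h import *
np.set_printoptions(precision=4,suppress=True)
c=np.load("pics/w4.npy",allow_pickle=True).item(); im=cv2.imread("pics/w4.png"); g=cv2.cvtColor(im,cv2.COLOR_BGR2GRAY)
m=cv2.inRange(g,150,255); m[:,:255]=0;m[:215]=0;m[265:]=0;m[:,365:]=0
k,l,s,cc=cv2.connectedComponentsWithStats(m)
for i in range(1,k):
    if s[i,4]>200:
        P=np.argwhere(l==i)[:,::-1].astype(np.float32); h=cv2.convexHull(P); W=plane("wrist",h[:,0],.042,c)[:,:2]
        (x,y),r=cv2.minEnclosingCircle(W.astype(np.float32)); print(s[i],(x,y),2*r)
print("bar mid",plane("wrist",[(269,187),(212,189),(330,187)],.042,c))
print("pred px",proj("wrist",[[.5457,.2294,.072],[.5393,.3161,.072],[.4618,.1981,.042]],c))
s=calibration("wrist");
```

```text
[ 318  219   43   40 1196] (0.5391989946365356, 0.3167423903942108) 0.07204103469848633
[ 267  223   39   37 1049] (0.5456799864768982, 0.23023687303066254) 0.06410353630781174
bar mid [[0.4573 0.199  0.042 ]
 [0.4643 0.1105 0.042 ]
 [0.4525 0.2929 0.042 ]]
pred px [[286.089  248.9276]
 [342.3536 247.0981]
 [268.2789 189.8199]]
```

Both disc diameters (72.0 and 64.1 mm) and their positions match the predictions. I'll pick driver_72 first.

```bash
python3 -m pendant '2 1.7 -3 0;4 3.4 -6 0;6 5.1 -9 0;8 6.9 -12 0;10 8.7 -15 0;11.9 10.4 -18 0;11.9 10.4 -21 0;11.9 10.4 -24 0' 0.5 && python3 -m pendant '0 0 -2.5 0;0 0 -5 0;0 0 -7 0;0 0 -9 0;0 0 -9.7 0;0 0 -9.7 0;0 0 -9.7 0;0 0 -9.7 0'
```

```text
time_s: 15.02
tool_pos: [0.5405, 0.317, 0.1614]
orientation: [0.078, -3.14, -0.0]
wrist_force: [-0.4, -0.6, -0.6]
gripper_width: 0.503
grasp_force: 0.0
time_s: 15.68
tool_pos: [0.5408, 0.3167, 0.0679]
orientation: [-0.078, 3.138, 0.002]
wrist_force: [-0.2, 0.1, -0.1]
gripper_width: 0.5
grasp_force: 0.0
```

```bash
python3 -m pendant '-0.1 0 -0.3 0;-0.1 0 -0.3 0;-0.1 0 -0.3 0;-0.1 0 -0.3 0;-0.1 0 -0.3 0;-0.1 0 -0.3 0;-0.1 0 -0.3 0;-0.1 0 -0.3 0' 0 70 && python3 -m pendant '0 0 0.5 0;0 0 1 0;0 0 2 0;0 0 3.5 0;0 0 6 0;0 0 9 0;0 -2 12 0;0 -5 13 0'
```

```text
time_s: 16.35
tool_pos: [0.5395, 0.3166, 0.0647]
orientation: [-0.079, 3.139, 0.002]
wrist_force: [-0.1, -0.4, 6.4]
gripper_width: 0.209
grasp_force: 68.4
time_s: 17.02
tool_pos: [0.5407, 0.2685, 0.1992]
orientation: [-0.083, 3.134, 0.006]
wrist_force: [0.9, 0.6, -1.7]
gripper_width: 0.204
grasp_force: 69.0
```

```bash
python3 -m pendant '0.3 -3.8 0 0;0.6 -7.6 0 0;0.9 -11.4 0 0;1.2 -15.2 0 0;1.5 -19 0 0;1.8 -22.8 0 0;2.1 -26.6 0 0;2.4 -30.4 0 0' && python3 -m pendant '0 -3.8 0 0;0 -7.6 0 0;0 -11.4 0 0;0 -15.2 0 0;0 -19 -1 0;0 -22 -3 0;0 -23.4 -6 0;0 -23.4 -9 0'
```

```text
time_s: 17.68
tool_pos: [0.5616, -0.0397, 0.1936]
orientation: [0.079, -3.139, -0.0]
wrist_force: [0.3, 0.1, -1.4]
gripper_width: 0.211
grasp_force: 69.0
time_s: 18.35
tool_pos: [0.5631, -0.2764, 0.1042]
orientation: [-0.073, 3.138, -0.005]
wrist_force: [0.2, -0.5, -2.9]
gripper_width: 0.21
grasp_force: 69.0
```

```bash
python3 -m pendant '0 0 -2 0;0 0 -4 0;0 0 -5 0;0 0 -5.4 0;0 0 -5.6 0;0 0 -5.6 0;0 0 -5.6 0;0 0 -5.6 0'
```

```text
time_s: 19.02
tool_pos: [0.5635, -0.2721, 0.0484]
orientation: [-0.079, 3.139, -0.001]
wrist_force: [0.3, -0.2, -2.6]
gripper_width: 0.208
grasp_force: 69.4
```

```bash
python3 -m pendant '0 0 -0.1 0;0 0 -0.1 0;0 0 -0.1 0;0 0 -0.1 0;0 0 -0.1 0;0 0 -0.1 0;0 0 -0.1 0;0 0 -0.1 0' && python3 -m pendant '0 0 0 0;0 0 0 0;0 0 0 0;0 0 0 0;0 0 1 0;0 0 4 0;0 0 8 0;0 2 12 0' 0.5
```

```text
time_s: 19.68
tool_pos: [0.5635, -0.2723, 0.0477]
orientation: [-0.079, 3.139, -0.001]
wrist_force: [-1.3, 1.0, 7.1]
gripper_width: 0.212
grasp_force: 70.1
time_s: 20.35
tool_pos: [0.5622, -0.2553, 0.1648]
orientation: [0.076, -3.14, 0.002]
wrist_force: [1.1, -0.1, 0.6]
gripper_width: 0.498
grasp_force: 0.0
```

```bash
python3 -m pendant '0 3.9 2 0;-0.2 7.8 4 0;-0.4 11.7 6 0;-0.6 15.6 6 0;-0.8 19.5 6 0;-1 23.4 6 0;-1.2 27.3 6 0;-1.4 31.2 6 0' && python3 -m pendant '0 3.9 0 0;0 7.8 0 0;0 11.7 0 0;-0.3 15.6 0 0;-0.3 17.2 0 0;-0.3 17.2 0 0;-0.3 17.2 0 0;-0.3 17.2 0 0'
cat > look.py <<'E'
from h import *
import sys
np.set_printoptions(precision=4,suppress=True)
def discs(name,z):
    im,c=shot("wrist",name); s=status.read_state(); g=cv2.cvtColor(im,cv2.COLOR_RGB2GRAY)
    m=cv2.inRange(g,150,255); k,l,st,cc=cv2.connectedComponentsWithStats(m)
    for i in range(1,k):
        if 300<st[i,4]<12000 and 20<st[i,2]<200 and 20<st[i,3]<200:
            h=cv2.convexHull(np.argwhere(l==i)[:,::-1].astype(np.float32)); W=plane("wrist",h[:,0],z,c)[:,:2].astype(np.float32)
            (x,y),r=cv2.minEnclosingCircle(W); print(st[i],np.array([x,y,2*r]),"fill",cv2.contourArea(W)/(np.pi*r*r))
    print("tcp",s["tool_pos"])
discs(sys.argv[1],float(sys.argv[2]))
E
python3 look.py w5 .042
```

```text
time_s: 21.02
tool_pos: [0.5483, 0.0606, 0.2247]
orientation: [-0.079, 3.139, 0.0]
wrist_force: [1.0, -0.3, 0.0]
gripper_width: 0.497
grasp_force: 0.0
time_s: 21.68
tool_pos: [0.5456, 0.2301, 0.2238]
orientation: [-0.079, 3.141, -0.001]
wrist_force: [0.8, -1.3, -0.5]
gripper_width: 0.502
grasp_force: 0.0
[ 279    0   83   56 1040] [0.3833 0.26   0.08  ] fill 0.6064059244463589
[441  32  29  33 453] [0.3829 0.4021 0.0355] fill 0.9534379907138569
[ 488   81   54   45 1026] [0.4369 0.492  0.0911] fill 0.34873218090486735
[ 281   87   71   29 1180] [0.4581 0.2606 0.0663] fill 0.36829389021722514
[172  95  49  21 842] [0.4646 0.1477 0.0493] fill 0.40769323352434017
[ 247  159   65   63 3055] [0.5454 0.2304 0.0637] fill 0.9649341779971573
[442 247  24  50 349] [0.6312 0.4424 0.0658] fill 0.28366391837637894
[  8 390  32  30 312] [ 1.0216 -0.2814  0.0973] fill 0.5497522396532999
tcp [0.5457 0.2297 0.2237]
```

Driver_64 is in place at (0.5454,0.2304), so I descend to z = 0.064.

```bash
python3 -m pendant '0 0 -3 0;0 0 -6 0;0 0 -9 0;0 0 -12 0;0 0 -14 0;0 0 -15.5 0;0 0 -16 0;0 0 -16 0' && python3 -m pendant '0 0 0 0;0 0 0 0;0 0 0 0;0 0 0 0;0 0 0 0;0 0 0 0;0 0 0 0;0 0 0 0' 0 70
```

```text
time_s: 22.4
tool_pos: [0.5447, 0.2289, 0.062]
orientation: [0.076, -3.137, 0.002]
wrist_force: [0.8, -0.0, -0.0]
gripper_width: 0.504
grasp_force: 0.0
time_s: 23.07
tool_pos: [0.5472, 0.2309, 0.0654]
orientation: [-0.079, 3.137, 0.001]
wrist_force: [-0.7, -2.9, 6.2]
gripper_width: 0.21
grasp_force: 69.1
```

```bash
python3 -m pendant '0 0 0.5 0;0 0 1 0;0 0 2 0;0 0 3.5 0;0 0 6 0;0 -1 9 0;0.2 -4 11 0;0.4 -7.8 11.5 0' && python3 -m pendant '0.2 -3.9 0 0;0.4 -7.8 0 0;0.6 -11.7 0 0;0.8 -15.6 0 0;1 -19.5 0 0;1.2 -23.4 0 0;1.4 -26.5 -2 0;1.4 -28.2 -5 0' && python3 -m pendant '0 0 -2 0;0 0 -4.5 0;0 0 -6.5 0;0 0 -7.7 0;0 0 -8.2 0;0 0 -8.2 0;0 0 -8.2 0;0 0 -8.2 0'
```

```text
time_s: 23.73
tool_pos: [0.5518, 0.1548, 0.184]
orientation: [-0.085, 3.133, 0.004]
wrist_force: [1.5, 0.1, -1.7]
gripper_width: 0.21
grasp_force: 68.7
time_s: 24.4
tool_pos: [0.5669, -0.1334, 0.1328]
orientation: [-0.075, 3.132, -0.005]
wrist_force: [-0.3, 0.7, -2.6]
gripper_width: 0.207
grasp_force: 68.7
time_s: 25.07
tool_pos: [0.564, -0.129, 0.0476]
orientation: [-0.079, 3.14, 0.0]
wrist_force: [-2.1, 1.4, 3.5]
gripper_width: 0.211
grasp_force: 71.0
```

```bash
python3 -m pendant '0 0 0 0;0 0 0 0;0 0 0 0;0 0 0 0;0 0 1 0;0 0 4 0;0 0 8 0;-2 1 12 0' 0.5 && python3 -m pendant '-2 3 2 -7;-4 6 4 -14;-5.5 9.5 5 -21;-7 13 5 -28;-7.5 17 5 -35;-8 21 5 -42;-8 25 5 -49;-8 29 5 -56' 0.42 && python3 -m pendant '0 3 0 -7;0 3.2 0 -14;0 3.2 0 -21;0 3.2 0 -28;0 3.2 0 -33;0 3.2 0 -33;0 3.2 0 -33;0 3.2 0 -33'; python3 look.py w6 .042; python3 -c "
from h import *
print(status.read_state()['orientation'])"
```

```text
time_s: 25.73
tool_pos: [0.5477, -0.1213, 0.1652]
orientation: [-0.078, 3.138, -0.002]
wrist_force: [0.8, -0.9, 0.8]
gripper_width: 0.503
grasp_force: 0.0
time_s: 26.4
tool_pos: [0.4654, 0.1528, 0.2141]
orientation: [1.322, 2.849, 0.002]
wrist_force: [1.3, 0.0, -0.4]
gripper_width: 0.427
grasp_force: 0.0
time_s: 27.07
tool_pos: [0.466, 0.1832, 0.2134]
orientation: [2.068, 2.365, 0.001]
wrist_force: [-0.6, 0.5, -0.4]
gripper_width: 0.421
grasp_force: 0.0
[416 102  29 164 400] [0.6171 0.2112 0.172 ] fill 0.025713293505011118
[   0  172   65  186 5880] [0.1147 0.0319 0.3098] fill 0.38511675249572414
[ 229  325  100   28 1941] [0.4891 0.009  0.1157] fill 0.35209469660157494
[128 352  57  60 772] [ 0.3279 -0.1083  0.1892] fill 0.09468821684278837
[374 352  29  40 524] [ 0.6387 -0.0346  0.0973] fill 0.21195252883117494
[526 368  34  52 719] [ 1.0923 -0.1608  0.2162] fill 0.2930825249933344
tcp [0.466  0.1831 0.2133]
[2.06859709e+00 2.36418670e+00 5.30057120e-04]
```

View pics/w6.png

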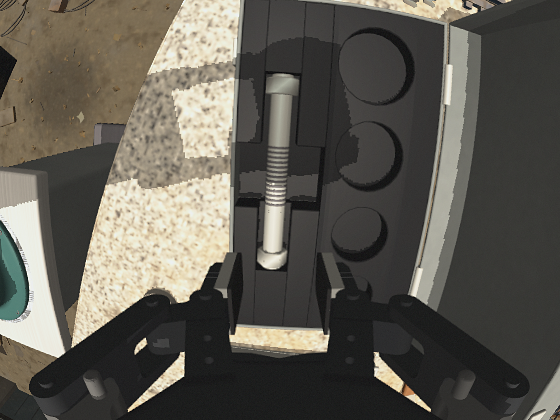

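The bar lies in its groove with its ends at (282,78) and (271,265) and the wells beside its middle at rows 140-200. Three empty pockets are visible.

Run:
```python
from h import *
np.set_printoptions(precision=4,suppress=True)
c=np.load("pics/w6.npy",allow_pickle=True).item()
P=plane("wrist",[(282,110),(272,235)],.036,c); d=P[0]-P[1]; print(P,np.degrees(np.arctan2(-d[0],d[1])))
print(plane("wrist",[(282,76),(271,264)],.036,c).mean(0), plane("wrist",[(240,143),(235,202),(322,147),(316,205)],.042,c))
```

```text
[[0.4586 0.2604 0.036 ]
 [0.4652 0.139  0.036 ]] 3.0739294282274585
[0.4613 0.1994 0.036 ] [[0.4247 0.2258 0.042 ]
 [0.426  0.1697 0.042 ]
 [0.4993 0.2321 0.042 ]
 [0.5025 0.177  0.042 ]]
```

```bash
python3 -m pendant '-0.4 1.5 -2 -3.5;-0.4 1.5 -5 -3.5;-0.4 1.5 -8 -3.5;-0.4 1.5 -11 -3.5;-0.4 1.5 -13 -3.5;-0.4 1.5 -13 -3.5;-0.4 1.5 -13 -3.5;-0.4 1.5 -13 -3.5' && python3 -m pendant '0 0 -1 0;0 0 -2 0;0 0 -3 0;0 0 -3.8 0;0 0 -4.3 0;0 0 -4.3 0;0 0 -4.3 0;0 0 -4.3 0'
```

```text
time_s: 27.78
tool_pos: [0.4631, 0.1985, 0.0842]
orientation: [2.141, 2.298, 0.003]
wrist_force: [0.2, 1.5, 0.3]
gripper_width: 0.422
grasp_force: 0.0
time_s: 28.45
tool_pos: [0.4622, 0.1983, 0.04]
orientation: [2.142, 2.298, 0.0]
wrist_force: [-0.4, -0.4, -0.0]
gripper_width: 0.417
grasp_force: 0.0
```

```bash
python3 -m pendant '0 0 0 0;0 0 0 0;0 0 0 0;0 0 0 0;0 0 0 0;0 0 0 0;0 0 0 0;0 0 0 0' 0 110 && python3 -m pendant '0 0 0.5 0;0 0 1 0;0 0 2 0;0 0 4 0;0 0 6.5 0;0 0 9 0;0 -1 11 0;0 -4 12 0'
```

```text
time_s: 29.12
tool_pos: [0.4625, 0.1984, 0.0408]
orientation: [2.141, 2.298, 0.002]
wrist_force: [-1.6, -0.8, 5.1]
gripper_width: 0.189
grasp_force: 107.7
time_s: 29.78
tool_pos: [0.4642, 0.1608, 0.1641]
orientation: [2.137, 2.3, 0.011]
wrist_force: [1.6, -0.3, -2.6]
gripper_width: 0.192
grasp_force: 107.8
```

```bash
python3 -m pendant '-0.2 -3.9 0 -1;-0.4 -7.8 0 -2;-0.6 -11.7 0 -3;-0.8 -15.6 0 -4;-1 -19.5 0 -4;-1 -23.4 0 -4;-1 -27.3 0 -4;-1 -31.2 -1 -4' && python3 -m pendant '0 -3 -2 0;0 -4.5 -4 0;0 -4.5 -6.5 0;0 -4.5 -9 0;0 -4.5 -11 0;0 -4.5 -11.5 0;0 -4.5 -11.5 0;0 -4.5 -11.5 0'
```

```text
time_s: 30.45
tool_pos: [0.453, -0.1563, 0.1525]
orientation: [2.218, 2.219, 0.003]
wrist_force: [2.0, -0.6, -3.2]
gripper_width: 0.192
grasp_force: 107.9
time_s: 31.12
tool_pos: [0.4524, -0.1989, 0.0357]
orientation: [2.22, 2.222, 0.0]
wrist_force: [0.4, -0.9, -2.6]
gripper_width: 0.191
grasp_force: 107.9
```

```bash
python3 -m pendant '0 0 -0.4 0;0 0 -0.8 0;0 0 -0.9 0;0 0 -0.95 0;0 0 -1 0;0 0 -1.05 0;0 0 -1.1 0;0 0 -1.1 0'
```

```text
time_s: 31.78
tool_pos: [0.4522, -0.1989, 0.0248]
orientation: [2.221, 2.222, 0.0]
wrist_force: [-2.8, 1.9, 4.5]
gripper_width: 0.194
grasp_force: 108.6
```

```bash
python3 -m pendant '0 0 0 0;0 0 0 0;0 0 0 0;0 0 0 0;0 0 0.5 0;0 0 1.5 0;0 0 4 0;0 0 8 0' 0.36 && python3 -m pendant '0 2 4 0;0 6 8 0;0 10 12 0;0 14 14 0;0 14 14 0;0 14 14 0;0 14 14 0;0 14 14 0' 0.45; python3 look.py w7 .025
```

```text
time_s: 32.45
tool_pos: [0.4488, -0.1972, 0.1018]
orientation: [-2.215, -2.217, 0.004]
wrist_force: [0.3, -0.4, 0.2]
gripper_width: 0.36
grasp_force: 0.0
time_s: 33.12
tool_pos: [0.4517, -0.059, 0.244]
orientation: [2.219, 2.223, -0.0]
wrist_force: [-0.7, 0.3, -0.7]
gripper_width: 0.453
grasp_force: 0.0
[ 118    0  135   39 3542] [0.3476 0.1172 0.157 ] fill 0.31257084026636656
[ 162   44   95   80 5642] [0.3798 0.0503 0.1225] fill 0.6169295041174687
[   0   95   70  157 5568] [ 0.0937 -0.0467  0.2499] fill 0.46961550276436603
tcp [ 0.4513 -0.0593  0.2432]
```

View pics/w7.png

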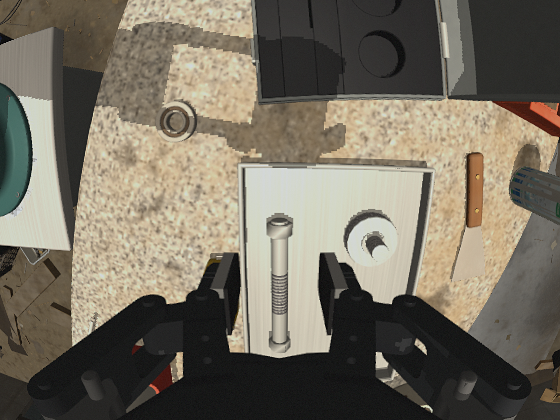

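The bar lies flat in the tray from (280,218) to (280,348), and driver_64 stands at (371,238). Driver_72 and the tape are hidden behind the gripper, so I check them from the side camera.

Run:
```python
from h import *
im,c=shot("side","s2"); cv2.imwrite("pics/s2c.png",cv2.resize(im[130:310,180:400,::-1],None,fx=3.3,fy=3.3,interpolation=cv2.INTER_CUBIC))
print(proj("side",[[.5635,-.2723,.055],[.564,-.129,.055],[.452,-.199,.02],[.362,-.223,.06]]))
```

```text
[[327.85527414 247.89745506]
 [303.2081976  230.57070454]
 [282.1472997  256.7928759 ]
 [257.97583954 253.94763882]]
```

View pics/s2c.png

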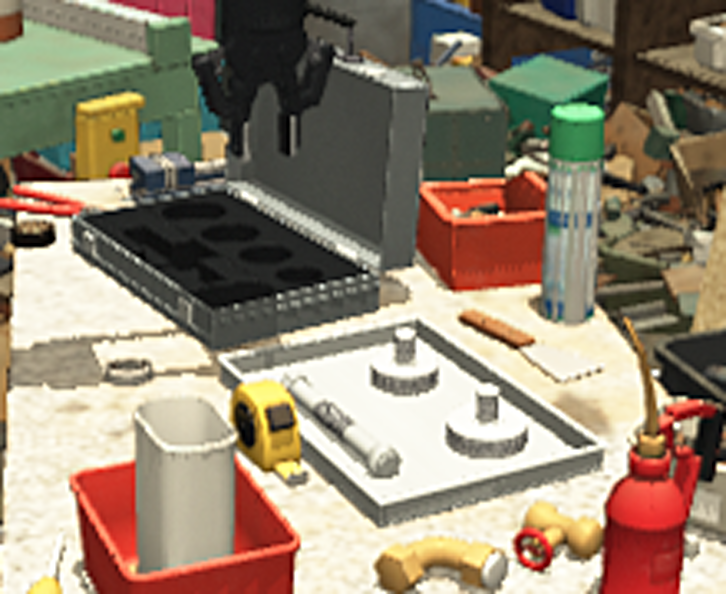

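The side view confirms both drivers stand upright, the bar lies flat, the tape stands on the bench in front of the tray, the lid is open and all pockets are empty. Now I fetch the lid bar near (0.657,0.2125,0.282).

```bash
python3 -m pendant '0 0 4 0;0 0 8 0;0 0 12 0;1 3 15 1;3.5 6 16 2;6 9 16 3;8.5 12 16 4;11 15 16 4' 0.45 && python3 -m pendant '2.4 3 0 0;4.8 6 0 0;7.2 9 0 0;9.5 12.2 0 0;9.5 12.2 -2 0;9.5 12.2 -2 0;9.5 12.2 -2 0;9.5 12.2 -2 0'
python3 - <<'E'
from h import *
im,c=shot("wrist","w8"); print(status.read_state()["tool_pos"],proj("wrist",[[.657+.003,.2125-.045,.282],[.657-.003,.2125+.045,.282]],c))
E
```

```text
time_s: 33.88
tool_pos: [0.5631, 0.0911, 0.4028]
orientation: [-2.143, -2.296, 0.002]
wrist_force: [0.7, -1.1, -0.5]
gripper_width: 0.446
grasp_force: 0.0
time_s: 34.55
tool_pos: [0.6568, 0.2115, 0.3831]
orientation: [-2.143, -2.296, 0.003]
wrist_force: [-0.3, -0.8, 0.9]
gripper_width: 0.454
grasp_force: 0.0
[0.65688784 0.21159046 0.38441534] [[279.4729956  270.69961875]
 [279.77189079 153.37403517]]
```

View pics/w8.png

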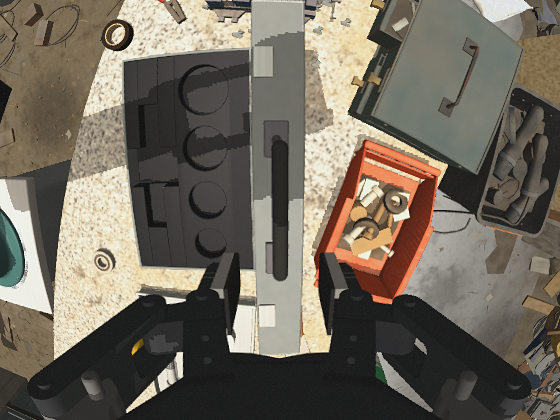

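The bar runs (280,142)-(280,278), centred between the pads as predicted, so I go down and grip it.

```bash
python3 -m pendant '0 0 -2.5 0;0 0 -5 0;0 0 -7.5 0;0 0 -9 0;0 0 -10.1 0;0 0 -10.1 0;0 0 -10.1 0;0 0 -10.1 0' && python3 -m pendant '0 0 0 0;0 0 0 0;0 0 0 0;0 0 0 0;0 0 0 0;0 0 0 0;0 0 0 0;0 0 0 0' 0 35
python3 - <<'E'
import numpy as np
np.set_printoptions(precision=1,suppress=True)
a0=np.arcsin(20/241); y=np.radians(4.2); p=lambda t:np.array([-np.cos(a0+t)*np.cos(y),-np.cos(a0+t)*np.sin(y),np.sin(a0+t)])*24.1
N=24
for b in range(3):
    print(';'.join(' '.join(f'{v:.1f}' for v in p(1.65*(1-k/N))-p(1.65*(1-b*8/N)))+' 0' for k in range(b*8+1,b*8+9)))
E
```

```text
time_s: 35.27
tool_pos: [0.6578, 0.213, 0.2854]
orientation: [2.141, 2.296, 0.005]
wrist_force: [0.2, -0.7, 0.1]
gripper_width: 0.451
grasp_force: 0.0
time_s: 35.93
tool_pos: [0.6571, 0.2133, 0.2849]
orientation: [2.141, 2.298, 0.002]
wrist_force: [-2.9, -1.6, 5.7]
gripper_width: 0.122
grasp_force: 34.4
-1.6 -0.1 0.2 0;-3.3 -0.2 0.3 0;-4.9 -0.4 0.3 0;-6.6 -0.5 0.2 0;-8.2 -0.6 -0.1 0;-9.8 -0.7 -0.4 0;-11.4 -0.8 -0.9 0;-13.0 -1.0 -1.5 0
-1.5 -0.1 -0.7 0;-3.0 -0.2 -1.5 0;-4.4 -0.3 -2.3 0;-5.7 -0.4 -3.3 0;-7.0 -0.5 -4.4 0;-8.2 -0.6 -5.5 0;-9.3 -0.7 -6.8 0;-10.3 -0.8 -8.1 0
-0.9 -0.1 -1.4 0;-1.8 -0.1 -2.8 0;-2.5 -0.2 -4.3 0;-3.1 -0.2 -5.8 0;-3.7 -0.3 -7.4 0;-4.1 -0.3 -9.0 0;-4.4 -0.3 -10.6 0;-4.6 -0.3 -12.3 0
```

```bash
python3 -m pendant '-1.6 -0.1 0.2 0;-3.3 -0.2 0.3 0;-4.9 -0.4 0.3 0;-6.6 -0.5 0.2 0;-8.2 -0.6 -0.1 0;-9.8 -0.7 -0.4 0;-11.4 -0.8 -0.9 0;-13 -1 -1.5 0' && python3 -m pendant '-1.5 -0.1 -0.7 0;-3 -0.2 -1.5 0;-4.4 -0.3 -2.3 0;-5.7 -0.4 -3.3 0;-7 -0.5 -4.4 0;-8.2 -0.6 -5.5 0;-9.3 -0.7 -6.8 0;-10.3 -0.8 -8.1 0'
```

```text
time_s: 36.6
tool_pos: [0.5281, 0.2039, 0.2702]
orientation: [2.14, 2.296, 0.009]
wrist_force: [5.0, 3.4, -3.4]
gripper_width: 0.123
grasp_force: 35.9
time_s: 37.27
tool_pos: [0.4238, 0.1963, 0.1875]
orientation: [-2.142, -2.298, -0.005]
wrist_force: [-1.3, 3.6, 1.0]
gripper_width: 0.119
grasp_force: 36.9
```

```bash
python3 -m pendant '-0.9 -0.1 -1.4 0;-1.8 -0.1 -2.8 0;-2.5 -0.2 -4.3 0;-3.1 -0.2 -5.8 0;-3.7 -0.3 -7.4 0;-4.1 -0.3 -9 0;-4.4 -0.3 -10.6 0;-4.5 -0.3 -12.1 0' && python3 -m pendant '0 0 -0.1 0;0 0 -0.2 0;0 0 -0.2 0;0 0 -0.2 0;0 0 -0.2 0;0 0 -0.2 0;0 0 -0.2 0;0 0 -0.2 0'
```

```text
time_s: 37.93
tool_pos: [0.379, 0.1928, 0.0656]
orientation: [2.142, 2.298, 0.003]
wrist_force: [-2.8, 1.8, 0.6]
gripper_width: 0.125
grasp_force: 37.6
time_s: 38.6
tool_pos: [0.379, 0.1927, 0.0643]
orientation: [-2.142, -2.298, -0.002]
wrist_force: [-1.3, 4.3, -2.3]
gripper_width: 0.121
grasp_force: 38.8
```

```bash
python3 -m pendant '0 0 0 0;0 0 0 0;0 0 0 0;0 0 0 0;0 0 1 0;0 0 4 0;0 0 8 0;0 0 12 0' 0.45 && python3 -m pendant '0 0 4 0;0 0 8 0;0 0 12 0;0 2 14 0;0 5 14 0;0 8 14 0;0 8 14 0;0 8 14 0' && python3 -m pendant '0 0 0 0;0 0 0 0;0 0 0 0;0 0 0 0;0 0 0 0;0 0 0 0;0 0 0 0;0 0 0 0'
python3 - <<'E'
from h import *
im,c=shot("side","s3"); cv2.imwrite("pics/s3c.png",cv2.resize(im[130:310,180:400,::-1],None,fx=3.3,fy=3.3,interpolation=cv2.INTER_CUBIC))
E
```

```text
time_s: 39.27
tool_pos: [0.3778, 0.1915, 0.185]
orientation: [-2.141, -2.298, 0.004]
wrist_force: [1.2, -0.2, -0.2]
gripper_width: 0.449
grasp_force: 0.0
time_s: 39.93
tool_pos: [0.3787, 0.2729, 0.3246]
orientation: [2.139, 2.301, 0.0]
wrist_force: [-0.4, 0.2, -0.1]
gripper_width: 0.451
grasp_force: 0.0
time_s: 40.6
tool_pos: [0.379, 0.2721, 0.3239]
orientation: [-2.142, -2.298, 0.0]
wrist_force: [-0.5, 0.0, 0.9]
gripper_width: 0.449
grasp_force: 0.0
```

View pics/s3c.png

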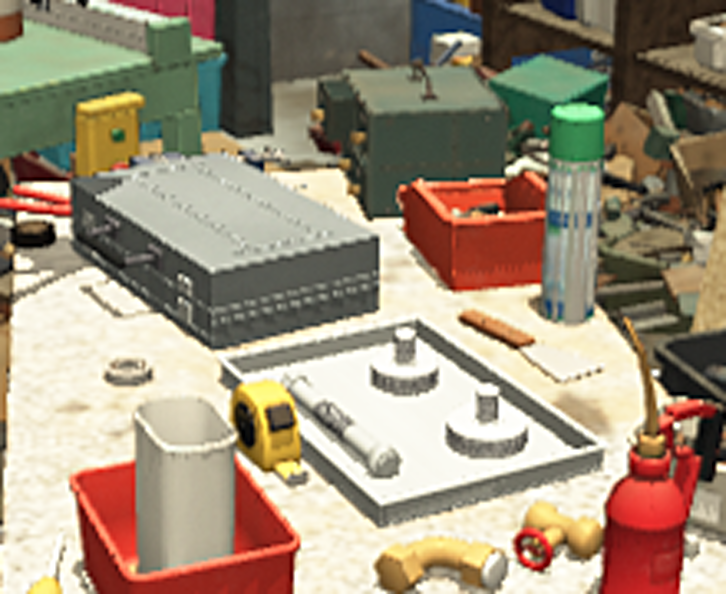

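The lid is fully shut, with even seams along the front at crop (190,290) and the side at (300,290). Both drivers stand in the tray, the bar lies flat and the tape is clear of both the case and the tray.

```bash
python3 -c "
from cell import ticket; print(ticket.finish_job())"
```

```text
the job is handed in; nothing more can be done
None
```

The job is handed in at about 41 s on the robot's clock: tape measure on the bare bench, driver_64 and driver_72 (the only two in the case) standing in the drip tray with the drive handle lying flat, and the lid shut; no judging result was returned.

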